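# Move the stone samples to the new rack in knob order

## Robot

A 6-joint arm with a two-finger parallel gripper is mounted at the origin on the work surface. World frame = base frame: x ahead of the robot, y to its left, z up, the work surface at z = 0. Lengths are in m, angles in rad, forces in N, time in s.
With the tool pointing down it reaches from about 0.375 to 0.9 m from the base axis. Payload 3.1 kg.
Tool frame: the origin (TCP) lies midway between the tips of the shut fingers; the grasp point (between the pads) lies 19 mm behind it (manip.grip_depth is the distance from the TCP to the grasp point, in m); z points along the fingers, y is the line along which they close (so a half turn about z gives the same grasp; the last joint's range is limited). The gripper opens to 85 mm and grips with 20 to 120 N. Pads are 22 mm wide; open, the fingers measure 114 mm over their backs; the gripper's body (76 mm by 85 mm) begins 54 mm behind the grasp point. The pads swing forward as they close: fully open they stand 13 mm farther back than shut.
Start: joints at [1.129, 0.527, 1.433, -0, 1.181, -0.178], TCP at [0.162, 0.604, 0.231] pointing down, gripper open.
Joint ranges: [-3.08, 3.08], [-0.75, 2.2], [0.22, 2.44], [-1.43, 4.57], [0, 2.65], [-2.85, 2.85]. Speed limits (rad/s): [2.79, 2.79, 3.14, 3.14, 3.14, 3.14].

## Interface

Orientations are given as a unit quaternion [x, y, z, w].
In Python, from station import telemetry, snapshot, manip gives the robot as it stands. The module is installed in compiled form; this text tells all that it offers.
- The arm moves only by the shell command python3 -m crank 'ROWS' [OPENING] [FORCE]. ROWS is text: rows parted by semicolons, each of 6 numbers parted by spaces: the shift along the tool's x, y, z as a fraction of full scale, then the turn, a rotation vector about the tool's x, y, z as a fraction of full scale. A call has exactly 5 rows; each row shifts and turns the commanded pose from where the row before left it, along the tool's axes as they then stand; what a row does not reach is not made up. Full scale, the value 1, is 4 cm for a shift and 90 degrees for a turn. A row lasts 1/10 s, in which the tool goes at most 50 mm and 8.59 degrees, less where a joint would pass 70% of its speed; a pose out of reach is approached as far as the arm can. A call with a number of a shift or a turn outside -1 to 1 is refused whole. A call with a gripper value outside its range is refused whole. OPENING is the opening, from -1 (shut) to 1 (fully open), set as the call begins (- or left out, the last holds). The fingers move at their own pace and stop on an object; FORCE is the grip in N (left out, the last holds). Time passes only in rows, so rows that do not move let the fingers close, or fill a call up. It gives the time, the measured TCP pose, the force, the opening and the grip force at its end, in the units of the state.
- telemetry.sense(): the state, without advancing time (a new reading comes with each control period).
- snapshot(name): name is "scene" or "top" or "wrist"; returns a dict with "image" (480x640x3 uint8, red, green, blue), "depth" (480x640 float32, m along the optical axis (not along the pixel's ray), 0 where there is no reading), "camera_matrix" (3x3 intrinsics, pixels), "rvec" (rotation vector, rad) and "tvec" (3), from world to camera coordinates, as OpenCV has them. Camera axes: x right, y down, z forward; pixel columns grow to the right and rows downward; lengths in m; the calibration is good to about 2 mm. A picture is of the moment at which its call begins.
- manip.sign_off(): hands the job in; it is judged then, once.
The state is a dict: "t": time; "q": joint angles; "qd": joint speeds; "tau": joint torques, N m; "tcp_pos": TCP position; "tool_rot": TCP orientation; "force": force on the tool from outside, world axes, zero at the start; "ft_torque": the same for the moment, N m; "finger_gap": opening from 0.0 (shut) to 1.0 (fully open); "gripper_force": force on a finger pad.
Only numpy, scipy, OpenCV 4.12 (cv2) and the standard library are available. Lean on these libraries where they do the work, as an engineer would, in place of code of your own. Each camera call takes 0.05 s, during which the arm holds its last target. There are 200 camera calls.

## Task

Move the four stone samples from the full rack to the empty one, each standing upright, same way up, on the floor of its own dish. Their order counted from the brass knob is the only record of which is which, so keep it: the stone that stood nearest the knob on the old rack must stand nearest the knob on the new rack, the second goes second, and so on.

Things in the scene. Friction and masses are not known exactly. Their poses are not given: they have to be found in the camera images.
- short_core: reddish-brown round stone core, the thickest and lowest: 36 mm diameter, 50 mm tall. It stands upright in a dish (its foot 19 mm above the bench); origin: centre of its underside, z up. Under 0.2 kg.
- tall_core: grey round stone core, slim: 28 mm diameter, 72 mm tall. It stands upright in a dish (its foot 19 mm above the bench); origin: centre of its underside, z up. Under 0.2 kg.
- square_block: square-sawn stone block, 29 x 29 mm, 58 mm tall; x and y are normal to its side faces. It stands upright in a dish (its foot 19 mm above the bench); origin: centre of its underside, z up. Under 0.2 kg.
- crystal: six-sided white crystal, 36 mm across corners and 31 to 36 mm across elsewhere up to 52 mm, then tapering to a point at 72 mm; corner on its x axis. It stands upright in a dish (its foot 19 mm above the bench); origin: centre of its underside, z up. Under 0.2 kg.
- dish_short_core: black square dish, 54 x 54 mm outside, 46 mm inside, rim 9 mm and inner floor 4 mm above its underside, fixed on rack_a; the short round core stands in it at the start. The four dishes are alike and lie in any order along rack_a, at y = -93, -31, 31 and 93 mm and x = 0 in its frame. Origin: centre of its underside, on the board (15 mm above the bench)
- dish_tall_core: black square dish, 54 x 54 mm outside, 46 mm inside, rim 9 mm and inner floor 4 mm above its underside, fixed on rack_a; the tall round core stands in it at the start. The four dishes are alike and lie in any order along rack_a, at y = -93, -31, 31 and 93 mm and x = 0 in its frame. Origin: centre of its underside, on the board (15 mm above the bench)
- dish_square_block: black square dish, 54 x 54 mm outside, 46 mm inside, rim 9 mm and inner floor 4 mm above its underside, fixed on rack_a; the square block stands in it at the start. The four dishes are alike and lie in any order along rack_a, at y = -93, -31, 31 and 93 mm and x = 0 in its frame. Origin: centre of its underside, on the board (15 mm above the bench)
- dish_crystal: black square dish, 54 x 54 mm outside, 46 mm inside, rim 9 mm and inner floor 4 mm above its underside, fixed on rack_a; the six-sided crystal stands in it at the start. The four dishes are alike and lie in any order along rack_a, at y = -93, -31, 31 and 93 mm and x = 0 in its frame. Origin: centre of its underside, on the board (15 mm above the bench)
- rack_a: the old, full rack: fixed wooden board, 80 mm (its x) by 316 mm (its y) by 15 mm thick, carrying the four loaded dishes in a row along y. A round brass knob (28 mm diameter, its top 35 mm above the bench) stands at its +y end, at y = +141 mm. Origin: centre of its underside, on the bench. Its y axis is within 0.35 rad of the world's; it may be to the robot's left or right
- rack_b: the new, empty rack: the same fixed board with four empty dishes of the same kind built in, centred at x = 0 and y = -93, -31, 31 and 93 mm in its frame, inner floors 19 mm and rims 24 mm above the bench. Its brass knob stands at the -y end, at y = -141 mm. Origin: centre of its underside, on the bench; y axis within 0.35 rad of the world's
Things that resemble listed ones, but are neither listed nor needed, are in the scene too. What is shaped like the square_block but purple is not meant. Leave any purple look-alike of the short_core alone.

How it is judged:
At the end, for the whole second after the job is handed in: Each stone stands in the rack_b dish with the same place, counted from the brass knob, as its starting dish has on rack_a: within 12 mm of the dish's centre along x and y, foot within 4 mm of its floor, tilted under 0.12 rad, slower than 0.02 m/s, released (((y of dish_short_core in the frame of rack_a between -0.113 and -0.073 m and y of short_core in the frame of rack_b between 0.081 and 0.105 m) or (y of dish_short_core in the frame of rack_a between -0.051 and -0.011 m and y of short_core in the frame of rack_b between 0.019 and 0.043 m) or (y of dish_short_core in the frame of rack_a between 0.011 and 0.051 m and y of short_core in the frame of rack_b between -0.043 and -0.019 m) or (y of dish_short_core in the frame of rack_a between 0.073 and 0.113 m and y of short_core in the frame of rack_b between -0.105 and -0.081 m)) and x of short_core in the frame of rack_b between -0.012 and 0.012 m and z of short_core in the frame of rack_b between 0.015 and 0.023 m and angle between each of short_core, tall_core, square_block, crystal's own z axis and vertical below 0.12 rad and linear speed of each of short_core, tall_core, square_block, crystal below 0.02 m/s and contact force between the fingers and short_core below 0.05 N and ((y of dish_tall_core in the frame of rack_a between -0.113 and -0.073 m and y of tall_core in the frame of rack_b between 0.081 and 0.105 m) or (y of dish_tall_core in the frame of rack_a between -0.051 and -0.011 m and y of tall_core in the frame of rack_b between 0.019 and 0.043 m) or (y of dish_tall_core in the frame of rack_a between 0.011 and 0.051 m and y of tall_core in the frame of rack_b between -0.043 and -0.019 m) or (y of dish_tall_core in the frame of rack_a between 0.073 and 0.113 m and y of tall_core in the frame of rack_b between -0.105 and -0.081 m)) and x of tall_core in the frame of rack_b between -0.012 and 0.012 m and z of tall_core in the frame of rack_b between 0.015 and 0.023 m and contact force between the fingers and tall_core below 0.05 N and ((y of dish_square_block in the frame of rack_a between -0.113 and -0.073 m and y of square_block in the frame of rack_b between 0.081 and 0.105 m) or (y of dish_square_block in the frame of rack_a between -0.051 and -0.011 m and y of square_block in the frame of rack_b between 0.019 and 0.043 m) or (y of dish_square_block in the frame of rack_a between 0.011 and 0.051 m and y of square_block in the frame of rack_b between -0.043 and -0.019 m) or (y of dish_square_block in the frame of rack_a between 0.073 and 0.113 m and y of square_block in the frame of rack_b between -0.105 and -0.081 m)) and x of square_block in the frame of rack_b between -0.012 and 0.012 m and z of square_block in the frame of rack_b between 0.015 and 0.023 m and contact force between the fingers and square_block below 0.05 N and ((y of dish_crystal in the frame of rack_a between -0.113 and -0.073 m and y of crystal in the frame of rack_b between 0.081 and 0.105 m) or (y of dish_crystal in the frame of rack_a between -0.051 and -0.011 m and y of crystal in the frame of rack_b between 0.019 and 0.043 m) or (y of dish_crystal in the frame of rack_a between 0.011 and 0.051 m and y of crystal in the frame of rack_b between -0.043 and -0.019 m) or (y of dish_crystal in the frame of rack_a between 0.073 and 0.113 m and y of crystal in the frame of rack_b between -0.105 and -0.081 m)) and x of crystal in the frame of rack_b between -0.012 and 0.012 m and z of crystal in the frame of rack_b between 0.015 and 0.023 m and contact force between the fingers and crystal below 0.05 N); the robot touches nothing.
It also fails if it takes over 96 s, if anything falls off the work surface, if the arm or the gripper's body presses on something with over 40 N, if the wrist force passes 120 N, or if a joint passes its speed limit or range.

## Working session

There is one attempt and no reset: what is moved stays moved. The work goes in short steps, Python scripts to look and compute and a shell command to move; the robot and the scene stay as the last step left them, time stands still between calls to the robot, and variables do not carry over. Pictures are saved under pics/ and viewed, at most 14 in all, crops included, and the job is handed in when it is done.

```bash
mkdir -p pics
cat > h.py <<'E'
import numpy as np,cv2
from station import telemetry,snapshot,manip
def snap(n,name):
    s=snapshot(n); cv2.imwrite('pics/'+name+'.png',s['image'][:,:,::-1]); np.savez('pics/'+name+'.npz',**s); return s
def world(s):
    R=cv2.Rodrigues(np.array(s['rvec'],float))[0];K=s['camera_matrix'];d=s['depth']
    v,u=np.mgrid[0:480,0:640]
    p=np.stack([(u-K[0,2])/K[0,0]*d,(v-K[1,2])/K[1,1]*d,d],-1)
    return (p-np.array(s['tvec']).ravel())@R
E
python3 - <<'E'
from h import *
for n in('scene','top'):
    s=snap(n,n+'0'); R=cv2.Rodrigues(np.array(s['rvec']))[0]; print(n,-R.T@np.ravel(s['tvec']),s['camera_matrix'][0])
st=telemetry.sense();print(st['t'],st['tcp_pos'],st['tool_rot'],st['finger_gap'])
E
```

```text
scene [1.10119369 0.01457063 0.84034306] [496.90767768   0.         322.72727996]
top [0.45587381 0.00593529 0.83511513] [460.34522078   0.         322.39960109]
0.1 [0.16204062 0.60295511 0.23041757] [ 1.31015897e-01  9.91379769e-01 -9.47078770e-04 -3.01968221e-04] 1.002679638177269
```

View pics/top0.png

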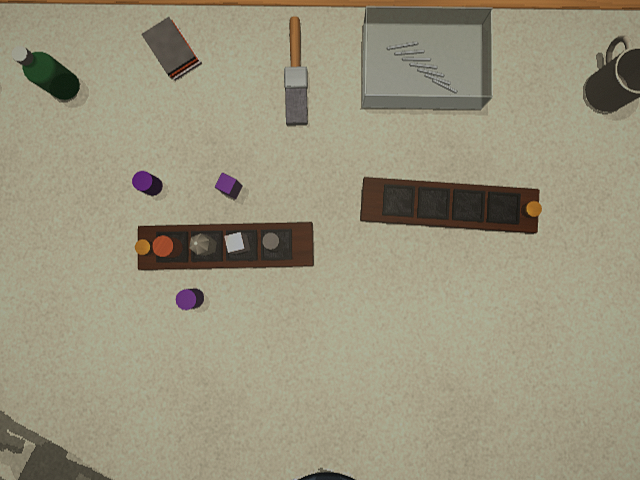

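View pics/scene0.png

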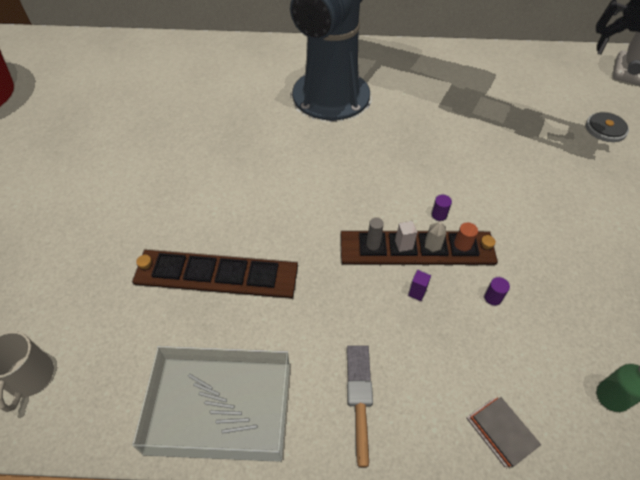

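The top view shows rack A on the left with its knob at (142,247). Counted from the knob, the stones are short core (163,246), crystal (203,243), square block (235,243) and tall core (271,241). Rack B is on the right, with its knob at (534,209). 

Possible mix-ups are the purple cores at (147,183) and (189,299) and the purple block at (229,187). All three are off the rack, and I choose the stones standing on it. Next I measure from both cameras and crop.

```bash
cat > m.py <<'E'
from h import *
W={}
for n in('top0','scene0'):
    s=np.load(f'pics/{n}.npz'); P=world(s); W[n]=(s['image'],P)
    z=P[...,2]; m=(s['depth']>0)
    hsv=cv2.cvtColor(s['image'],cv2.COLOR_RGB2HSV).astype(int)
    print(n,'bench z',np.median(z[m&(abs(P[...,0]-.4)<.1)&(abs(P[...,1])<.04)]))
    # boards: z 8..32mm
    b=(m&(z>.009)&(z<.032)&(P[...,0]>.3)&(P[...,0]<.62)&(abs(P[...,1])<.4)).astype(np.uint8)
    k,l,st,c=cv2.connectedComponentsWithStats(b)
    for i in range(1,k):
        if st[i,4]<800: continue
        q=P[l==i][:,:2].astype(np.float32); r=cv2.minAreaRect(q*1000); print(' board',np.round(r[0],1),np.round(r[1],1),round(r[2],2), 'z',np.percentile(z[l==i],[10,50,90]).round(4))
    g=m&(hsv[...,0]>10)&(hsv[...,0]<22)&(hsv[...,1]>170)&(hsv[...,2]>150)&(z>.028)&(z<.045)
    k,l,st,c=cv2.connectedComponentsWithStats(g.astype(np.uint8))
    for i in range(1,k):
        if st[i,4]>40: print(' knob',P[l==i].mean(0).round(4),st[i,4])
    t=(m&(z>.045)&(z<.12)&(P[...,0]>.3)&(P[...,0]<.62)&(abs(P[...,1])<.4)).astype(np.uint8)
    k,l,st,c=cv2.connectedComponentsWithStats(t)
    for i in range(1,k):
        if st[i,4]<60: continue
        zz=z[l==i]; top=(l==i)&(z>np.percentile(zz,97)-.005); q=P[top]
        print(' obj px',c[i].round(),'n',st[i,4],'top z',np.percentile(zz,97).round(4),'top rect mid',np.round(cv2.minAreaRect((q[:,:2]*1000).astype(np.float32)),1) if 0 else [np.round(x,1) for x in cv2.minAreaRect((q[:,:2]*1000).astype(np.float32))],'rgb',s['image'][top].mean(0).round())
    if n=='top0': cv2.imwrite('pics/crop.png',cv2.resize(s['image'][160:320,120:330,::-1],None,fx=3.7,fy=3.7,interpolation=cv2.INTER_CUBIC))
E
python3 m.py
```

```text
top0 bench z 0.00012066524384834619
 board [ 580.8 -208.1] [315.4  80.3] 87.06 z [0.0139 0.0177 0.0237]
 board [499.6 192.4] [ 80.2 314.5] 2.38 z [0.0136 0.0162 0.0242]
 knob [ 0.5743 -0.3477  0.0342] 150
 knob [0.4946 0.3331 0.0338] 153
 obj px [142. 182.] n 316 top z 0.0524 top rect mid [array([604.7, 332.6]), array([36.3, 30.1]), np.float64(89.9)] rgb [ 88.  39. 106.]
 obj px [226. 184.] n 310 top z 0.0607 top rect mid [array([604.2, 185.4]), array([28.8, 28.5]), np.float64(64.8)] rgb [100.  55. 115.]
 obj px [235. 243.] n 378 top z 0.0795 top rect mid [array([502.3, 163.4]), array([28.8, 29.4]), np.float64(15.0)] rgb [163. 163. 160.]
 obj px [272. 242.] n 273 top z 0.0937 top rect mid [array([504.8, 101.9]), array([26.2, 26.2]), np.float64(89.6)] rgb [108. 100.  89.]
 obj px [201. 244.] n 384 top z 0.0905 top rect mid [array([499.2, 223.2]), array([13.2, 11.6]), np.float64(43.7)] rgb [127. 120. 102.]
 obj px [165. 246.] n 440 top z 0.0713 top rect mid [array([494.3, 284.4]), array([34.9, 34.4]), np.float64(80.6)] rgb [151.  72.  43.]
 obj px [186. 300.] n 351 top z 0.0523 top rec
[... 508 characters left out ...]
] rgb [121. 114. 105.]
 obj px [406. 232.] n 366 top z 0.0795 top rect mid [array([502.7, 160.8]), array([30.4, 29. ]), np.float64(15.0)] rgb [177. 166. 158.]
 obj px [436. 232.] n 328 top z 0.0893 top rect mid [array([501. , 219.9]), array([15.6, 11.8]), np.float64(72.0)] rgb [150. 141. 125.]
 obj px [467. 232.] n 342 top z 0.0717 top rect mid [array([494.3, 283.2]), array([35. , 35.7]), np.float64(16.9)] rgb [158.  90.  62.]
 obj px [420. 278.] n 249 top z 0.061 top rect mid [array([604.5, 183.1]), array([29.5, 30.4]), np.float64(67.3)] rgb [103.  58. 118.]
 obj px [499. 284.] n 237 top z 0.0528 top rect mid [array([604.4, 329.6]), array([30.7, 34.9]), np.float64(1.2)] rgb [102.  56. 117.]
```

View pics/crop.png

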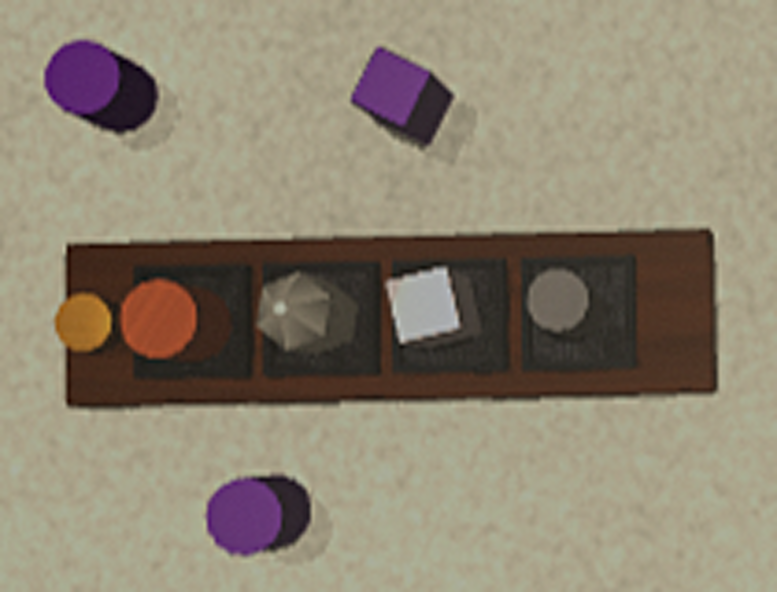

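The crop confirms the choice: the short core, crystal, square and tall core are on the rack, and the purple look-alikes are all off it. Heights agree with the text to about 2 mm. Next I bring the wrist camera over rack A.

```bash
python3 -m crank '0 0 0 0 0 0.0833;0 0 0 0 0 0.0833;0 0 0 0 0 0.0833;0 0 0 0 0 0.0833;0 0 0 0 0 0.0833' 1 40
python3 -m crank '0 0 0 0 0 0.0833;0 0 0 0 0 0.0833;0 0 0 0 0 0.0833;0 0 0 0 0 0.0833;0 0 0 0 0 0.0833'
python3 -m crank '-0.64 0.56 0 0 0 0;-0.64 0.56 0 0 0 0;-0.64 0.56 0 0 0 0;-0.64 0.56 0 0 0 0;-0.64 0.56 0 0 0 0'
python3 -m crank '-0.64 0.56 0 0 0 0;-0.64 0.56 0 0 0 0;-0.64 0.56 0 0 0 0;-0.64 0.56 0 0 0 0;-0.64 0.56 0 0 0 0'
python3 -m crank '-0.64 0.56 0 0 0 0;-0.64 0.56 0 0 0 0;-0.64 0.56 0 0 0 0;-0.64 0.56 0 0 0 0;0 0 0 0 0 0'
python3 - <<'E'
from h import *
s=snap('wrist','w0');st=telemetry.sense();print(st['t'],st['tcp_pos'],st['tool_rot'],st['q'])
R=cv2.Rodrigues(np.array(s['rvec']))[0]; print(-R.T@np.ravel(s['tvec']),R[2])
E
```

```text
t: 0.6
tcp_pos: [0.1621, 0.6031, 0.2307]
tool_rot: [0.445, 0.896, -0.001, 0.0]
force: [-0.5, -0.3, 0.5]
finger_gap: 1.0
gripper_force: 0.0
t: 1.1
tcp_pos: [0.1621, 0.6031, 0.2307]
tool_rot: [0.709, 0.705, -0.001, 0.0]
force: [-0.3, -0.5, 0.9]
finger_gap: 1.0
gripper_force: 0.0
t: 1.6
tcp_pos: [0.2747, 0.4742, 0.2309]
tool_rot: [0.707, 0.707, -0.0, 0.0]
force: [0.6, 0.2, -0.2]
finger_gap: 0.999
gripper_force: 0.0
t: 2.1
tcp_pos: [0.3867, 0.3461, 0.231]
tool_rot: [0.707, 0.707, -0.0, -0.0]
force: [0.7, -0.2, -0.0]
finger_gap: 1.003
gripper_force: 0.0
t: 2.6
tcp_pos: [0.4788, 0.2422, 0.2311]
tool_rot: [0.709, 0.705, 0.0, 0.001]
force: [-0.2, -0.9, 0.2]
finger_gap: 1.0
gripper_force: 0.0
2.65 [0.47692617 0.24351669 0.23092375] [ 7.08535910e-01  7.05674734e-01 -1.59198030e-04 -9.52534327e-05] [2.63287374e-01 4.08040256e-01 1.65716166e+00 8.05100896e-06
 1.07676171e+00 2.67329871e-01]
[0.47928531 0.31098321 0.37342358] [ 0.00126885 -0.27031024 -0.96277244]
```

View pics/w0.png

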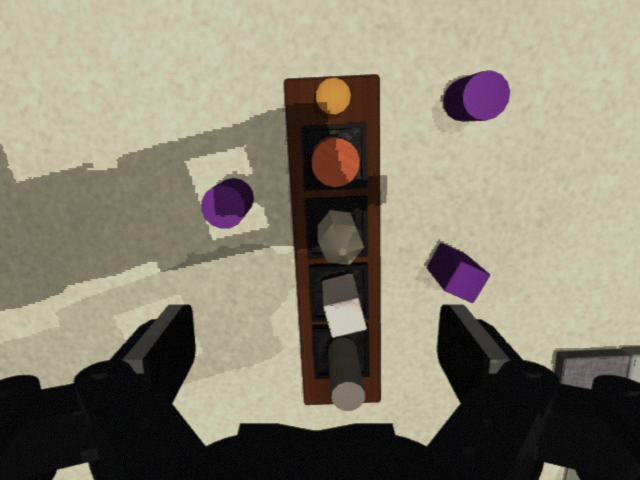

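The wrist view shows rack A running vertically, with the knob at (333,97), short core (336,163), crystal (341,237), square (344,307) and tall core (347,380). I now take positions from this third view, plus the crystal's yaw.

```bash
sed -i "s/('top0','scene0')/__import__('sys').argv[1:]/" m.py; python3 m.py w0 | grep -v 'rgb \[ *\(8\|9\|10\)[0-9]\. *[345]'
cat > cry.py <<'E'
from h import *
import sys
# crystal: hexagonal model fit to points on sides/shoulder z .03-.07, from several views
from scipy.optimize import least_squares
for n in sys.argv[1:]:
    s=np.load(f'pics/{n}.npz');P=world(s);m=(s['depth']>0)&(np.hypot(P[...,0]-.5,P[...,1]-.2215)<.024)&(P[...,2]>.033)&(P[...,2]<.066)
    q=P[m][:,:2]; best=[]
    a0=np.radians(np.arange(6)*60+30)
    def res(p):
        a=a0+p[2]; d=(q-p[:2])@np.stack([np.cos(a),np.sin(a)]); return (d.max(1)-.0156)*1000
    for t in np.radians(np.arange(-30,30,5)):
        r=least_squares(res,[.5,.2215,t],loss='soft_l1',x_scale=[.001,.001,.05]); best.append((r.cost,*r.x))
    b=min(best); print(n,len(q),'cost',b[0]/len(q),'xy',np.round(b[1:3],4),'corner deg',np.degrees(b[3])%60)
E
python3 cry.py w0 top0 scene0
```

```text
w0 329 cost 0.009672759103813816 xy [0.4986 0.2232] corner deg 51.87066453108814
top0 109 cost 0.03504199409778158 xy [0.4987 0.2234] corner deg 52.098988897591504
scene0 177 cost 0.2567184841573675 xy [0.4978 0.2208] corner deg 51.67850789681915  File "m.py", line 3
    for n in__import__('sys').argv[1:]:
          ^^^^^^^^^^^^
SyntaxError: invalid syntax
```

```bash
sed -i "s/in__import/in __import/" m.py; python3 m.py w0 | grep -v 'rgb \[ *\(8\|9\|10\)[0-9]\. *[345]'
```

```text
w0 bench z 5.240094008118834e-05
 board [499.3 192.8] [ 80.2 316.4] 2.41 z [0.0139 0.0155 0.0239]
 knob [0.4942 0.3347 0.0334] 826
 obj px [335. 162.] n 1871 top z 0.0702 top rect mid [array([494. , 285.1]), array([34.9, 35.4]), np.float64(89.7)] rgb [133.  63.  38.]
 obj px [339. 240.] n 1632 top z 0.0904 top rect mid [array([498.2, 222.9]), array([13.9, 12.8]), np.float64(46.8)] rgb [107.  99.  83.]
 obj px [343. 310.] n 1703 top z 0.0781 top rect mid [array([502.1, 164. ]), array([29. , 29.4]), np.float64(14.5)] rgb [189. 184. 171.]
 obj px [346. 381.] n 1741 top z 0.0919 top rect mid [array([504.5, 102. ]), array([27.4, 27.6]), np.float64(57.1)] rgb [115. 108.  96.]
```

All three views agree. Short core (.494,.285), crystal (.4985,.223, grip direction 21.9°), square (.502,.164, grip direction 15°), tall core (.5045,.102). First is the short core.

```bash
python3 -m crank '0.52 0.21 0 0 0 0;0.52 0.21 0 0 0 0;0 0 0.9 0 0 0;0 0 0.9 0 0 0;0 0 0.9 0 0 0'
python3 -m crank '0 0 0.8 0 0 0;0 0 0 0 0 0;0 0 0 0 0 0;0 0 0 0 0 0;0 0 0 0 0 0'
python3 - <<'E'
from h import *
st=telemetry.sense();print(st['t'],st['tcp_pos'],st['tool_rot'])
E
```

```text
t: 3.15
tcp_pos: [0.4914, 0.2878, 0.1223]
tool_rot: [0.707, 0.708, 0.0, -0.0]
force: [0.4, 0.3, -0.3]
finger_gap: 0.996
gripper_force: 0.0
t: 3.65
tcp_pos: [0.4937, 0.2872, 0.0933]
tool_rot: [0.707, 0.707, 0.002, 0.001]
force: [-0.0, 0.6, 0.4]
finger_gap: 1.004
gripper_force: 0.0
3.65 [0.49372969 0.28724889 0.09331535] [0.70717818 0.70703264 0.00177774 0.00083675]
```

```bash
python3 -m crank '-0.03 0.04 0.5 0 0 0;0 0 0.5 0 0 0;0 0 0.5 0 0 0;0 0 0 0 0 0;0 0 0 0 0 0'
python3 -m crank '0 0 0 0 0 0;0 0 0 0 0 0;0 0 0 0 0 0;0 0 0 0 0 0;0 0 0 0 0 0' -1 40
python3 -m crank '0 0 0 0 0 0;0 0 0 0 0 0;0 0 0 0 0 0;0 0 -0.2 0 0 0;0 0 -0.3 0 0 0' -1 40
```

```text
t: 4.15
tcp_pos: [0.4947, 0.2856, 0.0323]
tool_rot: [0.707, 0.707, 0.001, 0.0]
force: [-1.0, 0.2, 0.1]
finger_gap: 1.003
gripper_force: 0.0
t: 4.65
tcp_pos: [0.4946, 0.2855, 0.0322]
tool_rot: [0.707, 0.707, 0.001, 0.0]
force: [-1.1, -0.1, 6.4]
finger_gap: 0.4
gripper_force: 39.7
t: 5.15
tcp_pos: [0.4934, 0.2851, 0.0511]
tool_rot: [0.707, 0.707, -0.001, -0.001]
force: [-0.4, 0.2, -1.2]
finger_gap: 0.405
gripper_force: 39.9
```

```bash
python3 -m crank '0 0 -0.6 0 0 0;0 0 -0.9 0 0 0;0 0 -0.9 0 0 0;-0.4 0 -0.1 0 0 0;-0.516 0.128 0 0 0 0'
python3 -m crank '-0.916 0.128 0 0 0 0;-0.916 0.128 0 0 0 0;-0.916 0.128 0 0 0 0;-0.916 0.128 0 0 0 0;-0.916 0.128 0 0 0 0'
python3 -m crank '-0.916 0.128 0 0 0 0;-0.916 0.128 0 0 0 0;-0.916 0.128 0 0 0 0;-0.916 0.128 0 0 0 0;-0.916 0.128 0 0 0 0'
python3 -m crank '-0.916 0.128 0 0 0 0;-0.916 0.128 0 0 0 0;-0.916 0.128 0 0 0 0;-0.7 0.128 0 0 0 0;-0.6 0.128 0 0 0 0'
python3 -m crank '-0.3 0 0 0 0 0;-0.232 0 0 0 0 0;0 0 0 0 0 0;0 0 0 0 0 0;0 0 0 0 0 0'
python3 - <<'E'
from h import *
s=snap('wrist','w1');st=telemetry.sense();print(st['t'],st['tcp_pos'],st['tool_rot'])
E
python3 m.py w1
```

```text
t: 5.65
tcp_pos: [0.4993, 0.2489, 0.1533]
tool_rot: [0.707, 0.708, 0.001, 0.001]
force: [0.9, -0.9, -1.3]
finger_gap: 0.401
gripper_force: 40.0
t: 6.15
tcp_pos: [0.5239, 0.0636, 0.151]
tool_rot: [0.707, 0.707, -0.001, -0.0]
force: [0.5, 0.4, -1.4]
finger_gap: 0.398
gripper_force: 40.0
t: 6.65
tcp_pos: [0.5492, -0.1194, 0.1509]
tool_rot: [0.707, 0.707, -0.0, -0.001]
force: [0.1, -0.2, -1.3]
finger_gap: 0.403
gripper_force: 40.0
t: 7.15
tcp_pos: [0.5746, -0.2817, 0.1506]
tool_rot: [0.708, 0.706, -0.0, -0.001]
force: [0.5, -0.4, -1.4]
finger_gap: 0.402
gripper_force: 40.0
t: 7.65
tcp_pos: [0.5755, -0.2994, 0.1512]
tool_rot: [0.707, 0.707, 0.0, -0.001]
force: [0.4, 0.1, -0.7]
finger_gap: 0.403
gripper_force: 40.0
7.7 [ 0.57567474 -0.29953663  0.15132807] [ 7.06807749e-01  7.07405540e-01  2.51378135e-05 -4.55658398e-04]
w1 bench z nan
 board [ 578.3 -254.4] [200.1  80.2] 87.02 z [0.0142 0.0184 0.0235]
  return _methods._mean(a, axis=axis, dtype=dtype,
  ret = ret.dtype.type(ret / rcount)
```

View pics/w1.png

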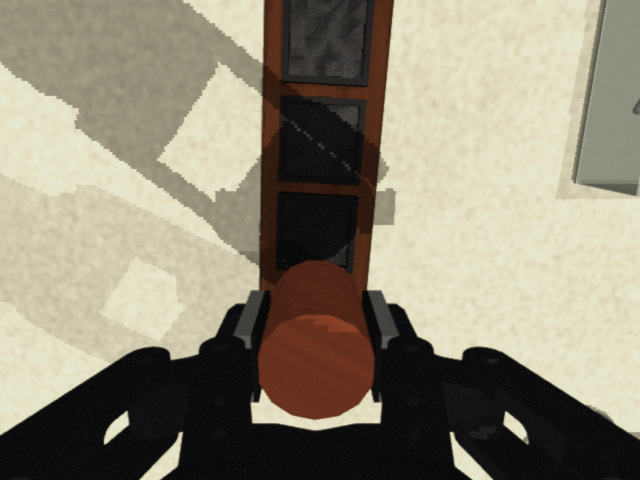

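The core (316,365) is held upright. Three dishes of rack B are visible, the middle one at about (321,140). Next I find the dish centres along the rack from rim heights.

```bash
cat > d.py <<'E'
from h import *
import sys
a=np.radians(87.05);u=np.array([np.cos(a),np.sin(a)]);v=np.array([u[1],-u[0]]);c=np.array([.5808,-.2081])
for n in sys.argv[1:]:
    s=np.load(f'pics/{n}.npz');P=world(s);q=P[...,:2]-c;Y=q@u;X=q@v
    m=(s['depth']>0)&(P[...,2]>.0215)&(P[...,2]<.028)&(abs(X)<.04)&(abs(Y)<.13)
    for yc in(-.093,-.031,.031,.093):
        k=m&(abs(Y-yc)<.0295)
        if k.sum()>50: print(n,yc,k.sum(),'Y',np.percentile(Y[k],[1,99]).round(4),Y[k][abs(X[k])<.02].mean().round(4) if 0 else (np.percentile(Y[k],1)+np.percentile(Y[k],99))/2,'X',np.percentile(X[k],[1,99]).round(4),'z',np.median(P[...,2][k]).round(4))
E
python3 d.py w1 top0 scene0
```

```text
w1 -0.093 1467 Y [-0.1198 -0.0665] -0.0931794948955928 X [-0.027   0.0267] z 0.0237
w1 -0.031 2085 Y [-0.0585 -0.0048] -0.03164241588350671 X [-0.0269  0.0268] z 0.0237
w1 0.031 1690 Y [0.0033 0.0495] 0.026388103732651397 X [-0.0269  0.0268] z 0.0237
top0 -0.093 328 Y [-0.1206 -0.0659] -0.09323071651964376 X [-0.027  0.027] z 0.0241
top0 -0.031 337 Y [-0.0585 -0.0041] -0.03129018602610831 X [-0.0268  0.0273] z 0.0238
top0 0.031 322 Y [0.0038 0.0576] 0.030706130112335372 X [-0.0267  0.0272] z 0.0238
top0 0.093 313 Y [0.0657 0.1195] 0.092599809895098 X [-0.0267  0.0272] z 0.024
scene0 -0.093 325 Y [-0.1222 -0.0686] -0.09543189718034212 X [-0.0274  0.0278] z 0.0238
scene0 -0.031 313 Y [-0.0602 -0.0067] -0.0334243409788444 X [-0.0277  0.0284] z 0.0238
scene0 0.031 287 Y [0.002  0.0551] 0.02853875094835539 X [-0.0276  0.0277] z 0.024
scene0 0.093 288 Y [0.0637 0.1169] 0.09029487907661712 X [-0.0272  0.0281] z 0.024
```

```bash
python3 -m crank '-0.03 0 0.9 0 0 0;0 0 0.9 0 0 0;0 0 0.6 0 0 0;0 0 0.3 0 0 0;0 0 0.2 0 0 0'
python3 -m crank '0 0 0.05 0 0 0;0 0 0.04 0 0 0;0 0 0 0 0 0;0 0 0 0 0 0;0 0 0 0 0 0'
```

```text
t: 8.2
tcp_pos: [0.5758, -0.3014, 0.0344]
tool_rot: [0.707, 0.707, -0.0, -0.001]
force: [-0.6, -0.3, -1.8]
finger_gap: 0.4
gripper_force: 40.0
t: 8.7
tcp_pos: [0.5762, -0.3025, 0.0325]
tool_rot: [0.707, 0.707, 0.0, 0.001]
force: [0.0, 0.2, -0.9]
finger_gap: 0.398
gripper_force: 40.0
```

```bash
python3 -m crank '0 0 0.02 0 0 0;0 0 0 0 0 0;0 0 0 0 0 0;0 0 0 0 0 0;0 0 0 0 0 0' 
python3 -m crank '0 0 0 0 0 0;0 0 0 0 0 0;0 0 0 0 0 0;0 0 0 0 0 0;0 0 0 0 0 0' 1
python3 -m crank '0 0 -0.2 0 0 0;0 0 -0.6 0 0 0;0 0 -0.9 0 0 0;0 0 -0.9 0 0 0;0 0 -0.9 0 0 0'
python3 -m crank '0.4 0 -0.6 0 0 0;0.8 -0.1 0 0 0 0;0.8 -0.1 0 0 0 0;0 0 0 0 0 0;0 0 0 0 0 0'
python3 - <<'E'
from h import *
snap('wrist','w2');snap('top','t2');st=telemetry.sense();print(st['t'],st['tcp_pos'],st['tool_rot'])
E
python3 m.py w2 t2|grep -v bench
```

```text
t: 9.2
tcp_pos: [0.5762, -0.3025, 0.0322]
tool_rot: [0.707, 0.707, 0.0, 0.001]
force: [-1.0, 0.4, 5.6]
finger_gap: 0.397
gripper_force: 40.6
t: 9.7
tcp_pos: [0.5758, -0.3021, 0.0307]
tool_rot: [0.707, 0.707, -0.0, -0.0]
force: [-0.1, -0.7, -1.3]
finger_gap: 0.996
gripper_force: 0.0
t: 10.2
tcp_pos: [0.5757, -0.302, 0.1727]
tool_rot: [0.707, 0.707, 0.0, 0.0]
force: [0.3, -0.6, 0.3]
finger_gap: 1.003
gripper_force: 0.0
t: 10.7
tcp_pos: [0.5681, -0.2216, 0.1957]
tool_rot: [0.707, 0.707, -0.0, 0.001]
force: [0.0, -0.4, -0.0]
finger_gap: 0.998
gripper_force: 0.0
10.8 [ 0.56830472 -0.22303601  0.19529683] [ 7.07383460e-01  7.06829611e-01 -2.44123329e-05  7.34857694e-04]
 board [ 580.4 -216. ] [301.4  80.3] 87.02 z [0.0141 0.0179 0.0236]
 knob [ 0.5735 -0.3501  0.0338] 530
 obj px [326. 331.] n 2227 top z 0.07 top rect mid [array([ 576.7, -302.5]), array([35.6, 34.6]), np.float64(89.9)] rgb [166.  79.  48.]
 board [ 582.1 -178.3] [255.6  80.4] 87.27 z [0.014 0.018 0.024]
 board [499.6 192.4] [ 80.2 314.6] 2.38 z [0.0136 0.0166 0.024 ]
 knob [0.4943 0.3334 0.0338] 178
 obj px [142. 182.] n 314 top z 0.0526 top rect mid [array([604.9, 332.2]), array([30. , 35.5]), np.float64(0.0)] rgb [108.  49. 130.]
 obj px [226. 184.] n 311 top z 0.0608 top rect mid [array([604. , 185.2]), array([29.3, 28.4]), np.float64(64.6)] rgb [122.  68. 140.]
 obj px [236. 243.] n 383 top z 0.0796 top rect mid [array([502.4, 163.5]), array([28.9, 29.4]), np.float64(14.1)] rgb [194. 193. 190.]
 obj px [272. 242.] n 273 top z 0.0932 top rect mid [array([504.4, 101.3]), array([26.5, 26.1]), np.float64(64.9)] rgb [132. 123. 109.]
 obj px [201. 244.] n 380 top z 0.0906 top rect mid [array([499.2, 223.7]), array([12.4, 12.2]), np.float64(58.4)] rgb [156. 148. 127.]
 obj px [186. 299.] n 349 top z 0.0525 top rect mid [array([404.9, 248.4]), array([32.4, 34.4]), np.float64(1.3)] rgb [122.  68. 141.]
  return _methods._mean(a, axis=axis, dtype=dtype,
  ret = ret.dtype.type(ret / rcount)
```

The short core stands at (576.7,-302.5) mm, within 2 mm of its dish centre. Next is the crystal.

```bash
python3 -m crank '0.928 -0.146 0 0 0 0;0.928 -0.146 0 0 0 0;0.928 -0.146 0 0 0 0;0.928 -0.146 0 0 0 0;0.928 -0.146 0 0 0 0'
python3 -m crank '0.928 -0.146 0 0 0 0;0.928 -0.146 0 0 0 0;0.928 -0.146 0 0 0 0;0.928 -0.146 0 0 0 0;0.928 -0.146 0 0 0 0'
python3 -m crank '0.928 -0.146 0 0 0 0;0.928 -0.146 0 0 0 0;0 0 0 0 0 -0.081;0 0 0 0 0 -0.081;0 0 0 0 0 -0.081'
python3 -m crank '0 0 0.9 0 0 0;0 0 0.9 0 0 0;0 0 0 0 0 0;0 0 0 0 0 0;0 0 0 0 0 0'
```

```text
t: 11.3
tcp_pos: [0.5392, -0.0365, 0.1949]
tool_rot: [0.708, 0.706, 0.0, 0.0]
force: [0.3, 0.1, -0.3]
finger_gap: 1.002
gripper_force: 0.0
t: 11.8
tcp_pos: [0.5105, 0.1496, 0.195]
tool_rot: [0.708, 0.706, 0.0, 0.0]
force: [0.6, -0.3, -0.3]
finger_gap: 0.998
gripper_force: 0.0
t: 12.3
tcp_pos: [0.4991, 0.2232, 0.1948]
tool_rot: [0.558, 0.83, 0.0, 0.0]
force: [-0.1, -0.5, 0.2]
finger_gap: 0.999
gripper_force: 0.0
t: 12.8
tcp_pos: [0.4997, 0.2233, 0.1244]
tool_rot: [0.561, 0.828, 0.001, 0.001]
force: [0.1, 0.3, 0.7]
finger_gap: 0.999
gripper_force: 0.0
```

```bash
python3 -m crank '0 -0.02 0.8 0 0 0;0 0 0.8 0 0 0;0 0 0.5 0 0 0;0 0 0.18 0 0 0;0 0 0 0 0 0'
python3 -m crank '0 0 0 0 0 0;0 0 0 0 0 0;0 0 0 0 0 0;0 0 0 0 0 0;0 0 0 0 0 0' -1 40
python3 -m crank '0 0 0 0 0 0;0 0 0 0 0 0;0 0 0 0 0 0;0 0 -0.2 0 0 0;0 0 -0.3 0 0 0'
```

```text
t: 13.3
tcp_pos: [0.498, 0.2232, 0.0322]
tool_rot: [0.56, 0.828, 0.0, 0.0]
force: [-0.6, 0.6, 0.1]
finger_gap: 0.999
gripper_force: 0.0
t: 13.8
tcp_pos: [0.498, 0.2232, 0.0328]
tool_rot: [0.56, 0.828, 0.001, 0.001]
force: [-0.4, 0.4, 5.2]
finger_gap: 0.407
gripper_force: 39.6
t: 14.3
tcp_pos: [0.4965, 0.2229, 0.0518]
tool_rot: [0.56, 0.828, -0.001, -0.001]
force: [-0.3, -0.4, -1.1]
finger_gap: 0.409
gripper_force: 40.0
```

Run:
```python
from h import *
snap('wrist','w3')
```

```text
(no output)
```

View pics/w3.png

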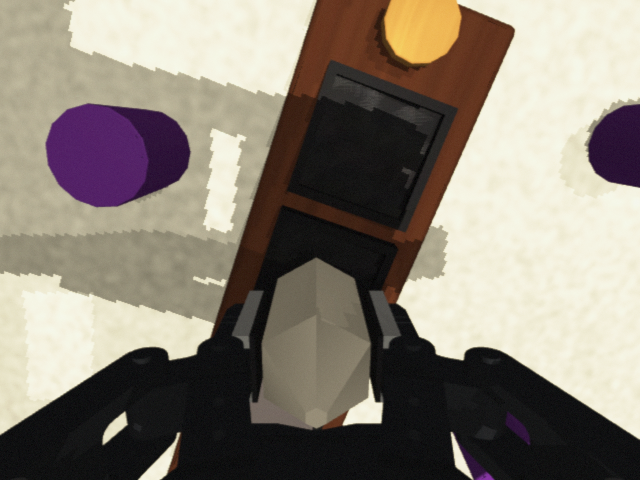

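The crystal (316,340) is held squarely between the pads on two flats and is upright. I carry it to the second dish.

```bash
python3 -m crank '0 0 -0.6 0 0 0;0 0 -0.9 0 0 0;0 0 -0.9 0 0 0.081;0 0 -0.43 0 0 0.081;0 0 0 0 0 0.081'
python3 -m crank '-0.5 0.156 0 0 0 0;-0.9 0.156 0 0 0 0;-0.95 0.156 0 0 0 0;-0.95 0.156 0 0 0 0;-0.95 0.156 0 0 0 0'
python3 -m crank '-0.95 0.156 0 0 0 0;-0.95 0.156 0 0 0 0;-0.95 0.156 0 0 0 0;-0.95 0.156 0 0 0 0;-0.95 0.156 0 0 0 0'
python3 -m crank '-0.95 0.156 0 0 0 0;-0.9 0.156 0 0 0 0;-0.725 0.156 0 0 0 0;0 0 0 0 0 0;0 0 0 0 0 0'
python3 -m crank '0 0 0.5 0 0 0;0 0 0.5 0 0 0;0 0 0 0 0 0;0 0 0 0 0 0;0 0 0 0 0 0'
python3 - <<'E'
from h import *
st=telemetry.sense();print(st['t'],st['tcp_pos'],st['tool_rot'])
E
```

```text
t: 14.85
tcp_pos: [0.4992, 0.2236, 0.1687]
tool_rot: [0.709, 0.705, 0.003, 0.002]
force: [0.2, -0.1, -1.3]
finger_gap: 0.411
gripper_force: 40.3
t: 15.35
tcp_pos: [0.5283, 0.0517, 0.1654]
tool_rot: [0.707, 0.707, 0.0, 0.0]
force: [-0.0, 0.4, -1.2]
finger_gap: 0.408
gripper_force: 40.3
t: 15.85
tcp_pos: [0.5593, -0.1385, 0.1653]
tool_rot: [0.707, 0.707, 0.0, 0.0]
force: [0.4, -0.3, -0.9]
finger_gap: 0.41
gripper_force: 40.3
t: 16.35
tcp_pos: [0.5776, -0.2402, 0.1648]
tool_rot: [0.708, 0.706, 0.0, -0.001]
force: [-0.0, 0.4, -2.0]
finger_gap: 0.41
gripper_force: 40.3
t: 16.85
tcp_pos: [0.5788, -0.2396, 0.1261]
tool_rot: [0.707, 0.707, 0.0, 0.001]
force: [0.5, 0.8, -0.7]
finger_gap: 0.408
gripper_force: 40.2
16.85 [ 0.57876643 -0.23957113  0.12607438] [7.06940066e-01 7.07272976e-01 2.05292807e-04 7.98749906e-04]
```

```bash
python3 -m crank '0 0 0.8 0 0 0;0 0 0.7 0 0 0;0 0 0.5 0 0 0;0 0 0.2 0 0 0;0 0 0.08 0 0 0'
python3 -m crank '0 0 0.03 0 0 0;0 0 0.02 0 0 0;0 0 0 0 0 0;0 0 0 0 0 0;0 0 0 0 0 0'
```

```text
t: 17.35
tcp_pos: [0.5784, -0.2399, 0.0338]
tool_rot: [0.707, 0.707, 0.0, 0.0]
force: [0.2, -0.3, 0.2]
finger_gap: 0.407
gripper_force: 40.2
t: 17.85
tcp_pos: [0.579, -0.2405, 0.0329]
tool_rot: [0.707, 0.707, 0.0, 0.001]
force: [-0.5, 0.6, 4.3]
finger_gap: 0.406
gripper_force: 40.6
```

```bash
python3 -m crank '0 0 0 0 0 0;0 0 0 0 0 0;0 0 0 0 0 0;0 0 0 0 0 0;0 0 0 0 0 0' 1
python3 -m crank '0 0 -0.3 0 0 0;0 0 -0.9 0 0 0;0 0 -0.9 0 0 0;0 0 -0.9 0 0 0;0 0 -0.9 0 0 0'
python3 -m crank '0.919 -0.1745 0 0 0 0;0.919 -0.1745 0 0 0 0;0 0 0 0 0 0;0 0 0 0 0 0;0 0 0 0 0 0'
python3 -c "
from h import *
snap('wrist','w4')"
python3 -m crank '0.919 -0.1745 0 0 0 0;0.919 -0.1745 0 0 0 0;0.919 -0.1745 0 0 0 0;0.919 -0.1745 0 0 0 0;0.919 -0.1745 0 0 0 0'
python3 -m crank '0.919 -0.1745 0 0 0 0;0.919 -0.1745 0 0 0 0;0.919 -0.1745 0 0 0 0;0.919 -0.1745 0 0 0 0;0 0 0 0 0 -0.083'
python3 -m crank '0 0 0 0 0 -0.083;0 0 0.8 0 0 0;0 0 0.8 0 0 0;0 0 0 0 0 0;0 0 0 0 0 0'
python3 m.py w4 2>/dev/null; python3 -c "
from h import *
st=telemetry.sense();print(st['t'],st['tcp_pos'],st['tool_rot'])"
```

```text
t: 18.35
tcp_pos: [0.578, -0.2399, 0.0315]
tool_rot: [0.707, 0.707, -0.0, -0.0]
force: [-0.4, -0.8, 0.3]
finger_gap: 0.996
gripper_force: 0.0
t: 18.85
tcp_pos: [0.578, -0.2399, 0.19]
tool_rot: [0.707, 0.707, 0.0, 0.0]
force: [0.4, 0.2, 0.1]
finger_gap: 1.002
gripper_force: 0.0
t: 19.35
tcp_pos: [0.5648, -0.1673, 0.1883]
tool_rot: [0.707, 0.707, 0.0, 0.001]
force: [0.2, 0.4, -0.0]
finger_gap: 1.002
gripper_force: 0.0
t: 19.9
tcp_pos: [0.5298, 0.0176, 0.1876]
tool_rot: [0.708, 0.706, 0.0, 0.0]
force: [0.0, -0.3, -0.0]
finger_gap: 1.0
gripper_force: 0.0
t: 20.4
tcp_pos: [0.501, 0.1675, 0.1876]
tool_rot: [0.657, 0.754, 0.0, -0.001]
force: [0.5, -0.2, -0.3]
finger_gap: 1.003
gripper_force: 0.0
t: 20.9
tcp_pos: [0.5021, 0.1638, 0.1235]
tool_rot: [0.61, 0.793, -0.0, -0.0]
force: [0.5, -0.2, 1.0]
finger_gap: 0.992
gripper_force: 0.0
w4 bench z -0.00041206052083984695
 board [ 580.9 -208.7] [316.   80.3] 87.02 z [0.0141 0.0162 0.0237]
 knob [ 0.5657 -0.3487  0.0338] 75
 obj px [335. 327.] n 2145 top z 0.09 top rect mid [array([ 579.1, -239.3]), array([13.9, 12.2]), np.float64(16.0)] rgb [159. 151. 127.]
 obj px [330. 399.] n 2270 top z 0.07 top rect mid [array([ 576.9, -302.1]), array([35.4, 35.8]), np.float64(6.6)] rgb [168.  81.  49.]
20.9 [0.50205894 0.16383788 0.12350481] [ 6.09780292e-01  7.92570310e-01 -3.98733176e-04 -3.75589880e-04]
```

View pics/w4.png

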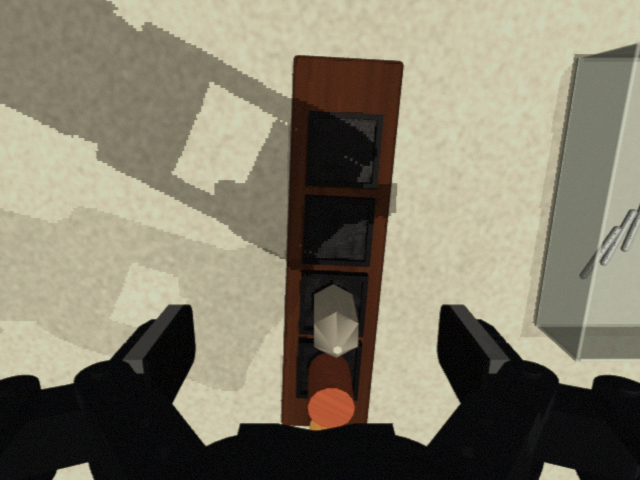

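The crystal (336,320) and short core (331,399) both stand upright and centred in the two dishes nearest the knob. The tool is aligned over the square block, so I grasp it.

```bash
python3 -m crank '0 0 0.8 0 0 0;0 0 0.7 0 0 0;0 0 0.5 0 0 0;0 0 0.25 0 0 0;0 0 0 0 0 0'
python3 -m crank '0 0 0 0 0 0;0 0 0 0 0 0;0 0 0 0 0 0;0 0 0 0 0 0;0 0 0 0 0 0' -1 40
python3 -m crank '0 0 0 0 0 0;0 0 0 0 0 0;0 0 0 0 0 0;0 0 -0.2 0 0 0;0 0 -0.3 0 0 0'
python3 -m crank '0 0 -0.6 0 0 0;0 0 -0.9 0 0 0;0 0 -0.9 0 0 0.083;0 0 -0.4 0 0 0.083;0 0 0 0 0 0'
python3 -c "
from h import *
st=telemetry.sense();print(st['t'],st['tcp_pos'],st['tool_rot']);snap('wrist','w5')"
```

```text
t: 21.4
tcp_pos: [0.5022, 0.1642, 0.0338]
tool_rot: [0.61, 0.793, 0.0, 0.0]
force: [0.4, 0.4, 0.1]
finger_gap: 1.003
gripper_force: 0.0
t: 21.9
tcp_pos: [0.5021, 0.1645, 0.0346]
tool_rot: [0.609, 0.793, 0.001, 0.001]
force: [0.7, 0.1, 5.4]
finger_gap: 0.335
gripper_force: 40.3
t: 22.4
tcp_pos: [0.5008, 0.1643, 0.0537]
tool_rot: [0.609, 0.793, -0.001, -0.001]
force: [-0.2, -0.2, -2.0]
finger_gap: 0.334
gripper_force: 39.6
t: 22.9
tcp_pos: [0.5033, 0.1647, 0.169]
tool_rot: [0.707, 0.707, 0.003, 0.002]
force: [0.1, -0.7, -2.2]
finger_gap: 0.337
gripper_force: 39.6
22.9 [0.50330598 0.16473108 0.16899047] [0.70713531 0.70706986 0.00268638 0.00215617]
```

View pics/w5.png

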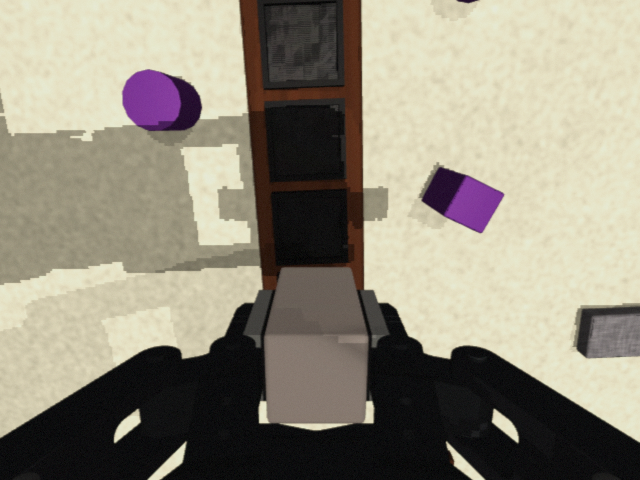

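The square block (316,345) is held flush between the pads and is upright. I carry it to the third dish.

```bash
python3 -m crank '-0.5 0.202 0 0 0 0;-0.9 0.202 0 0 0 0;-0.95 0.202 0 0 0 0;-0.95 0.202 0 0 0 0;-0.95 0.202 0 0 0 0'
python3 -m crank '-0.95 0.202 0 0 0 0;-0.95 0.202 0 0 0 0;-0.95 0.202 0 0 0 0;-0.9 0.202 0 0 0 0;-0.54 0.202 0 0 0 0'
python3 -m crank '0 0 0.5 0 0 0;0 0 0.5 0 0 0;0 0 0 0 0 0;0 0 0 0 0 0;0 0 0 0 0 0'
python3 -c "
from h import *
st=telemetry.sense();print(st['t'],st['tcp_pos'],st['tool_rot'])"
```

```text
t: 23.45
tcp_pos: [0.5407, -0.0067, 0.164]
tool_rot: [0.706, 0.708, -0.001, -0.002]
force: [0.5, 0.5, -1.8]
finger_gap: 0.335
gripper_force: 39.6
t: 23.95
tcp_pos: [0.5813, -0.1798, 0.1637]
tool_rot: [0.707, 0.707, -0.001, -0.001]
force: [0.8, 0.5, -0.9]
finger_gap: 0.331
gripper_force: 39.6
t: 24.45
tcp_pos: [0.5824, -0.1771, 0.126]
tool_rot: [0.707, 0.707, 0.0, 0.0]
force: [0.4, -0.1, -1.4]
finger_gap: 0.335
gripper_force: 39.7
24.45 [ 0.58244002 -0.1771127   0.1259569 ] [7.06865147e-01 7.07348311e-01 5.11071611e-05 1.69871357e-04]
```

```bash
python3 -m crank '0 0 0.8 0 0 0;0 0 0.7 0 0 0;0 0 0.5 0 0 0;0 0 0.16 0 0 0;0 0 0.06 0 0 0'
python3 -m crank '0 0 0.03 0 0 0;0 0 0.02 0 0 0;0 0 0 0 0 0;0 0 0 0 0 0;0 0 0 0 0 0'
```

```text
t: 24.95
tcp_pos: [0.5825, -0.1772, 0.0371]
tool_rot: [0.707, 0.707, 0.0, 0.0]
force: [0.6, 0.2, -1.6]
finger_gap: 0.331
gripper_force: 39.7
t: 25.45
tcp_pos: [0.5824, -0.1773, 0.0354]
tool_rot: [0.707, 0.707, 0.0, 0.0]
force: [0.0, 0.1, -1.4]
finger_gap: 0.337
gripper_force: 39.7
```

```bash
python3 -m crank '0 0 0.02 0 0 0;0 0 0 0 0 0;0 0 0.02 0 0 0;0 0 0 0 0 0;0 0 0 0 0 0'
```

```text
t: 25.95
tcp_pos: [0.5824, -0.1773, 0.0346]
tool_rot: [0.707, 0.707, 0.0, 0.0]
force: [-1.7, 1.5, 7.1]
finger_gap: 0.333
gripper_force: 40.9
```

```bash
python3 -m crank '0 0 0 0 0 0;0 0 0 0 0 0;0 0 0 0 0 0;0 0 0 0 0 0;0 0 0 0 0 0' 1
python3 -m crank '0 0 -0.3 0 0 0;0 0 -0.9 0 0 0;0 0 -0.9 0 0 0;0 0 -0.9 0 0 0;0 0 -0.9 0 0 0'
python3 -m crank '0.872 -0.243 0 0 0 0;0.872 -0.243 0 0 0 0;0 0 0 0 0 0;0 0 0 0 0 0;0 0 0 0 0 0'
python3 -c "
from h import *
snap('wrist','w6')"
python3 -m crank '0.872 -0.243 0 0 0 0;0.872 -0.243 0 0 0 0;0.872 -0.243 0 0 0 0;0.872 -0.243 0 0 0 0;0.872 -0.243 0 0 0 0'
python3 -m crank '0.872 -0.243 0 0 0 0;0 0 0.5 0 0 0;0 0 0.5 0 0 0;0 0 0 0 0 0;0 0 0 0 0 0'
python3 m.py w6 2>/dev/null; python3 -c "
from h import *
st=telemetry.sense();print(st['t'],st['tcp_pos'],st['tool_rot'])"
```

```text
t: 26.45
tcp_pos: [0.5821, -0.1772, 0.0331]
tool_rot: [0.707, 0.707, -0.0, -0.0]
force: [-0.8, 0.2, 0.3]
finger_gap: 1.001
gripper_force: 0.0
t: 26.95
tcp_pos: [0.582, -0.1771, 0.1916]
tool_rot: [0.707, 0.707, 0.0, 0.0]
force: [-0.6, -0.4, 0.2]
finger_gap: 0.999
gripper_force: 0.0
t: 27.45
tcp_pos: [0.5635, -0.1081, 0.1899]
tool_rot: [0.707, 0.707, 0.0, 0.001]
force: [0.0, -0.7, -0.3]
finger_gap: 0.999
gripper_force: 0.0
t: 28.0
tcp_pos: [0.5146, 0.0672, 0.1892]
tool_rot: [0.708, 0.706, 0.0, 0.0]
force: [0.8, 0.5, 0.7]
finger_gap: 0.999
gripper_force: 0.0
t: 28.5
tcp_pos: [0.5051, 0.1012, 0.1492]
tool_rot: [0.708, 0.707, -0.0, -0.0]
force: [-0.3, -0.4, -0.7]
finger_gap: 0.998
gripper_force: 0.0
w6 bench z -0.00034374112174876857
 board [505.5  40.4] [79.8 11.7] 2.41 z [0.0123 0.0143 0.0155]
 board [ 582.2 -179.8] [258.1  79.9] 87.04 z [0.0141 0.0159 0.0238]
 obj px [342. 324.] n 2271 top z 0.078 top rect mid [array([ 582.8, -177.7]), array([28.8, 29.8]), np.float64(0.7)] rgb [178. 172. 160.]
 obj px [336. 396.] n 2102 top z 0.0901 top rect mid [array([ 579.7, -238.2]), array([13.6, 10.8]), np.float64(1.5)] rgb [146. 137. 115.]
28.5 [0.50510859 0.10120178 0.14918561] [ 7.07672695e-01  7.06540362e-01 -2.13691721e-04 -1.68924177e-04]
```

The square block is upright and centred in its dish. Next is the tall core.

```bash
python3 -m crank '0 0 0.9 0 0 0;0 0 0.8 0 0 0;0 0 0.6 0 0 0;0 0 0.38 0 0 0;0 0 0 0 0 0'
python3 -m crank '0 0 0 0 0 0;0 0 0 0 0 0;0 0 0 0 0 0;0 0 0 0 0 0;0 0 0 0 0 0' -1 40
python3 -m crank '0 0 0 0 0 0;0 0 0 0 0 0;0 0 0 0 0 0;0 0 -0.2 0 0 0;0 0 -0.3 0 0 0'
python3 -m crank '0 0 -0.6 0 0 0;0 0 -0.9 0 0 0;0 0 -0.9 0 0 0;0 0 -0.4 0 0 0;0 0 0 0 0 0'
python3 -c "
from h import *
st=telemetry.sense();print(st['t'],st['tcp_pos'],st['tool_rot']);snap('wrist','w7')"
```

```text
t: 29.0
tcp_pos: [0.5045, 0.1012, 0.0411]
tool_rot: [0.708, 0.706, -0.001, -0.001]
force: [-0.6, 0.3, -0.1]
finger_gap: 1.002
gripper_force: 0.0
t: 29.5
tcp_pos: [0.505, 0.1019, 0.043]
tool_rot: [0.707, 0.707, 0.0, 0.001]
force: [-0.1, -0.1, 5.9]
finger_gap: 0.305
gripper_force: 39.0
t: 30.0
tcp_pos: [0.5038, 0.1019, 0.0622]
tool_rot: [0.707, 0.707, -0.001, -0.001]
force: [0.3, 0.1, -1.8]
finger_gap: 0.305
gripper_force: 39.3
t: 30.5
tcp_pos: [0.5063, 0.102, 0.1774]
tool_rot: [0.707, 0.707, 0.002, 0.002]
force: [-0.1, 0.5, -1.8]
finger_gap: 0.31
gripper_force: 39.5
30.5 [0.5063323  0.1019631  0.17736104] [0.70718961 0.70701538 0.00242885 0.00249077]
```

View pics/w7.png

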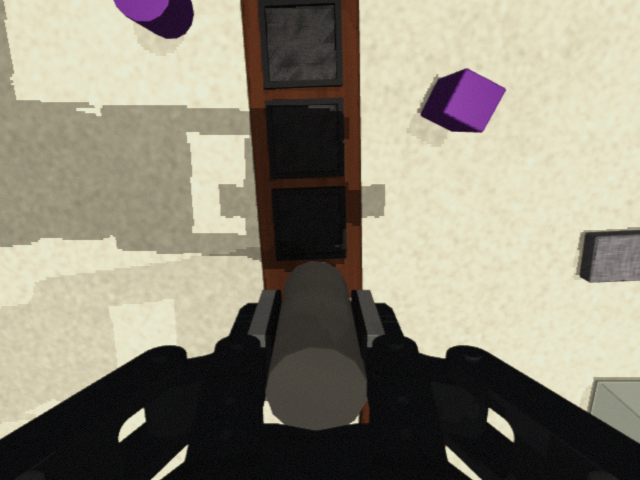

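The tall core (316,370) is held upright. I carry it to the fourth dish.

```bash
python3 -m crank '-0.5 0.287 0 0 0 0;-0.9 0.287 0 0 0 0;-0.95 0.287 0 0 0 0;-0.95 0.287 0 0 0 0;-0.9 0.287 0 0 0 0'
python3 -m crank '-0.7 0.287 0 0 0 0;-0.54 0.287 0 0 0 0;0 0 0.5 0 0 0;0 0 0 0 0 0;0 0 0 0 0 0'
python3 -m crank '0 0 0.5 0 0 0;0 0 0.5 0 0 0;0 0 0 0 0 0;0 0 0 0 0 0;0 0 0 0 0 0'
python3 -c "
from h import *
st=telemetry.sense();print(st['t'],st['tcp_pos'],st['tool_rot'])"
```

```text
t: 31.05
tcp_pos: [0.5609, -0.0673, 0.1722]
tool_rot: [0.707, 0.707, -0.001, -0.002]
force: [-0.1, -0.1, -1.5]
finger_gap: 0.305
gripper_force: 39.5
t: 31.55
tcp_pos: [0.5831, -0.1149, 0.1523]
tool_rot: [0.707, 0.707, -0.001, -0.002]
force: [1.1, -0.0, -1.7]
finger_gap: 0.305
gripper_force: 39.5
t: 32.05
tcp_pos: [0.5856, -0.1157, 0.1153]
tool_rot: [0.707, 0.707, 0.0, 0.001]
force: [-0.2, 0.1, -0.5]
finger_gap: 0.306
gripper_force: 39.5
32.05 [ 0.58557134 -0.11566003  0.11532008] [7.07046874e-01 7.07165951e-01 4.02395911e-04 9.34670321e-04]
```

```bash
python3 -m crank '0 0 0.7 0 0 0;0 0 0.6 0 0 0;0 0 0.3 0 0 0;0 0 0.1 0 0 0;0 0 0.05 0 0 0'
python3 -m crank '0 0 0.03 0 0 0;0 0 0.02 0 0 0;0 0 0 0 0 0;0 0 0 0 0 0;0 0 0 0 0 0'
```

```text
t: 32.55
tcp_pos: [0.5854, -0.1159, 0.0446]
tool_rot: [0.707, 0.707, 0.0, 0.001]
force: [0.5, -0.4, -1.4]
finger_gap: 0.309
gripper_force: 39.6
t: 33.05
tcp_pos: [0.5856, -0.1161, 0.0431]
tool_rot: [0.707, 0.707, 0.0, 0.001]
force: [-1.6, -0.6, 4.8]
finger_gap: 0.301
gripper_force: 39.8
```

The foot is touching the dish floor, so I release, retreat and check.

```bash
python3 -m crank '0 0 0 0 0 0;0 0 0 0 0 0;0 0 0 0 0 0;0 0 0 0 0 0;0 0 0 0 0 0' 1
python3 -m crank '0 0 -0.3 0 0 0;0 0 -0.9 0 0 0;0 0 -0.9 0 0 0;0 0 -0.9 0 0 0;0 0 -0.9 0 0 0'
python3 -m crank '0.8 -0.2 0 0 0 0;0.8 -0.2 0 0 0 0;0.5 0 0 0 0 0;0 0 0 0 0 0;0 0 0 0 0 0'
python3 -c "
from h import *
snap('wrist','w8');snap('scene','s8')"
python3 m.py w8 s8 2>/dev/null
```

```text
t: 33.55
tcp_pos: [0.5847, -0.1157, 0.0419]
tool_rot: [0.707, 0.707, -0.0, -0.0]
force: [0.1, 0.0, 1.1]
finger_gap: 1.001
gripper_force: 0.0
t: 34.05
tcp_pos: [0.5846, -0.1157, 0.2004]
tool_rot: [0.707, 0.707, 0.0, 0.0]
force: [-0.5, 0.1, -0.2]
finger_gap: 0.999
gripper_force: 0.0
t: 34.55
tcp_pos: [0.5691, -0.0317, 0.1989]
tool_rot: [0.707, 0.707, 0.0, 0.001]
force: [0.9, -0.2, 0.1]
finger_gap: 0.999
gripper_force: 0.0
w8 bench z -0.00027626668702459656
 board [503.7  80.1] [80.5 90.2] 2.34 z [0.0138 0.0155 0.0208]
 board [ 583.3 -145.1] [189.8  79.8] 87.63 z [0.014  0.0155 0.0238]
 obj px [337. 342.] n 2114 top z 0.0919 top rect mid [array([ 585.6, -116. ]), array([27.4, 27.4]), np.float64(44.8)] rgb [106.  99.  88.]
 obj px [332. 402.] n 1860 top z 0.078 top rect mid [array([ 583. , -175.4]), array([28.6, 26.6]), np.float64(0.0)] rgb [168. 161. 149.]
s8 bench z 0.0007459741949615566
 board [498.6 190.4] [ 85.7 316.2] 2.18 z [0.0139 0.0179 0.0239]
 board [ 580.2 -210.9] [316.3  82.1] 87.99 z [0.0143 0.0178 0.0254]
 obj px [443. 200.] n 195 top z 0.0532 top rect mid [array([404.5, 2
[... 188 characters left out ...]
 [169.  96.  66.]
 obj px [195. 257.] n 348 top z 0.091 top rect mid [array([ 580.5, -241.1]), array([10.7, 11.5]), np.float64(44.8)] rgb [169. 158. 140.]
 obj px [259. 259.] n 352 top z 0.0936 top rect mid [array([ 585.7, -119.2]), array([28.5, 26.9]), np.float64(41.5)] rgb [129. 122. 113.]
 obj px [227. 259.] n 385 top z 0.0799 top rect mid [array([ 582.9, -180.3]), array([31.7, 29.4]), np.float64(1.0)] rgb [191. 179. 170.]
 obj px [420. 278.] n 249 top z 0.061 top rect mid [array([604.1, 183. ]), array([28.9, 29.7]), np.float64(64.7)] rgb [112.  63. 128.]
 obj px [499. 284.] n 233 top z 0.0527 top rect mid [array([604.6, 329.8]), array([34.5, 30.8]), np.float64(86.1)] rgb [111.  61. 127.]
```

View pics/w8.png

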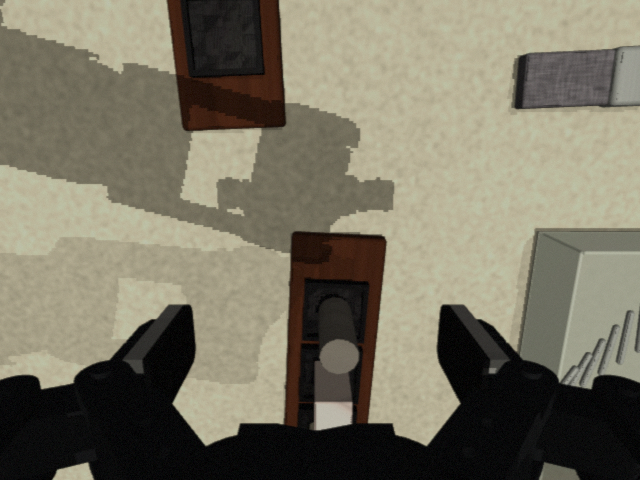

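View pics/s8.png

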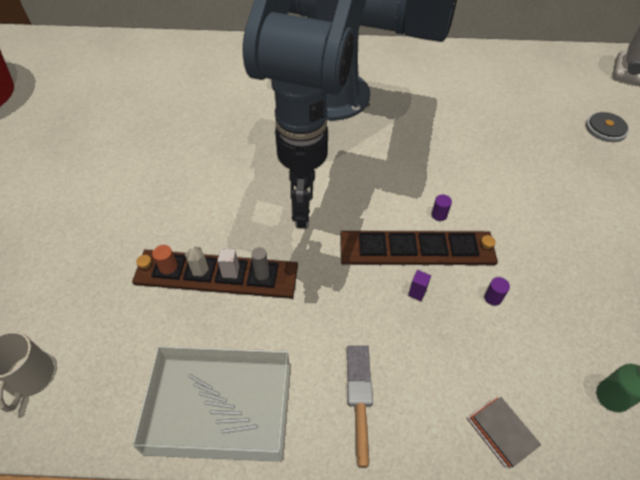

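In the scene view, counting from rack B's knob (144,262), the order is short core (164,260), crystal (196,262), square (228,263), tall core (260,264). All four are upright and centred, and the wrist view shows the tall core (338,350) standing free of the gripper.

```bash
python3 -c "
from station import manip
print(manip.sign_off())"
```

```text
the job is handed in; nothing more can be done
None
```

All four stones now stand upright in rack B in their original order from the knob (short core, crystal, square block, tall core), each within about 3 mm of its dish centre by camera, and I handed the job in at about 35 s; sign-off returned no verdict.

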